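# Shift the turntable drive's H-gate lever into the green slot

## Robot

A 7-joint arm with a two-finger parallel gripper is mounted at the origin on the work surface. World frame = base frame: x ahead of the robot, y to its left, z up, the work surface at z = 0. Lengths are in m, angles in rad, forces in N, time in s.
With the tool pointing down it reaches from about 0.425 to 0.925 m from the base axis. Payload 6.8 kg.
Tool frame: the origin (TCP) lies on the centre line of the jaws, within the pads' length; the fingertips stand 14 mm ahead of it and the grasp point (between the pads) lies 5 mm behind it (r.nose_length is the distance from the TCP to the fingertips, in m); z points along the fingers, y is the direction in which the jaws open and shut (so a half turn about z gives the same grasp; the last joint's range is limited). The gripper opens to 85 mm and grips with 20 to 120 N. Pads are 22 mm wide; open, the fingers measure 114 mm over their backs; the gripper's body (76 mm by 85 mm) begins 54 mm behind the grasp point. The pads swing forward as they close: fully open they stand 13 mm farther back than shut.
Start: joints at [-1.36, 0.477, 0.022, 1.555, -0.011, 1.109, -0.083], TCP at [0.212, 0.641, 0.245] pointing down, gripper open.
Joint ranges: [-2.96, 2.96], [-0.34, 2.1], [-1.41, 1.46], [0.24, 2.44], [-1.37, 4.51], [0.17, 1.92], [-2.96, 2.96]. Speed limits (rad/s): [2.39, 2.39, 3.14, 3.14, 3.14, 3.14, 3.14].

## Interface

Orientations are given as a rotation vector (axis times angle).
In Python, from bench import r, imaging, look_for, outline_of gives the robot as it stands. The module is installed in compiled form; this text tells all that it offers.
- The arm moves only by the tool carry_out, never from a script. Its arguments are lists of equal length, an entry for each row: "offset": the shift along the tool's x, y, z as a fraction of full scale, a list of three; "turn": the turn, a rotation vector about the tool's x, y, z as a fraction of full scale, a list of three. A call has 1 to 8 rows; each row is the pose to reach, as a shift and turn from the pose commanded when the call began, along the tool's axes at that moment; what a row does not reach only later rows make up. Full scale, the value 1, is 0.5 m for a shift and 1.5 rad for a turn. A row lasts 1/10 s, in which the tool goes at most 50 mm and 8.59 degrees, less where a joint would pass 70% of its speed; a pose out of reach is approached as far as the arm can. A call with a number of a shift or a turn outside -1 to 1 is refused whole. A call with a gripper value outside its range is refused whole. "hand" is the closure, from 0 (fully open) to 1 (shut), set as the call begins (left out, the last holds). The fingers move at their own pace and stop on an object; "force" is the grip in N (left out, the last holds). Time passes only in rows, so rows that repeat a pose let the fingers close. It gives the time, the measured TCP pose, the force and the opening at its end, in the units of the state.
- r.get_obs(): the state, without advancing time (a new reading comes with each control period).
- imaging.grab_frame(name): name is "side" or "top" or "wrist"; returns a dict with "pixels" (420x560x3 uint8, red, green, blue), "fx", "fy", "cx", "cy" (pixels), "R" (3x3) and "t" (3): a world point X has camera coordinates R X + t. Camera axes: x right, y down, z forward; pixel columns grow to the right and rows downward; lengths in m; the calibration is good to about 2 mm. A picture is of the moment at which its call begins. There is no depth.
- r.hand_in(): hands the job in, once; it reports no verdict.
Trained networks look in the newest picture that a camera, given by its name, has taken for a name from the list of things; names that differ only in an ending like _2 or _b are one class to them, and where a whole thing is asked for, a point or a joint stands for the part that bears it (a point fixed in the world has none). Each returns a list of dicts, best first, with "score" (0 to 1); they miss things now and then, are a little off and sometimes report something else, mostly with a low value. They report only what shows in the picture. A call takes as long as a camera call.
- look_for(query, camera): "xyz" ([x, y, z] in m, in the coordinates of the camera as it stood for that picture, good to about 4 mm: the middle of the surface that is visible of it).
- outline_of(query, camera): "region" (420x560 bool, what is visible of it).
The state is a dict: "clock": time; "joints": joint angles; "qvel": joint speeds; "tau": joint torques, N m; "tcp_pos": TCP position; "orientation": TCP orientation; "contact_force": force on the tool from outside, world axes, zero at the start; "moment": the same for the moment, N m; "grip_width": finger opening in m.
Only numpy, scipy, OpenCV 4.12 (cv2) and the standard library are available. Lean on these libraries where they do the work, as an engineer would, in place of code of your own. Each camera call takes 0.05 s, during which the arm holds its last target. There are 200 camera calls.

## Task

Set the scanning table's drive to the speed marked green: with the fingertips push the black-knobbed gear lever through the H-shaped gate, out of the slot where it is parked (white disc), along the cross channel if need be, and fully home into the slot beside the green disc. Push gently, do not pinch or grip the lever, do not engage the red or the blue slot on the way, and leave all the loose things around it where they are. Leave the lever there and draw the hand clear.

Things in the scene. Friction and masses are not known exactly. Their poses are not given: they have to be found in the camera images.
- gearbox: gearbox fixed to the table: pale case 170 (x) x 140 (y) mm, top of its grey gate plate 110 mm above the table; dark base plate 200 x 270 x 14 mm; a steel shaft, 44 mm thick, sticks out 50 mm at its +x end, 55 mm up. Origin: centre of the underside, at table height; z up
- gate (a point): centre of the H-gate, top of the gate plate, 110 mm above the table. Gearbox axes: two lanes along x at y = +18 and -18 mm, 15 mm wide, ending at x = +-32 mm; one cross channel along y at x = 0, 20 mm wide, joins them. The lever's stem, 10 mm thick, runs in it. The four lane ends are the slots
- knob (a point): centre of the lever's round black knob, 32 mm wide, on a stem that pivots about a point 30 mm above the table on the gearbox's z axis, 165 mm away (knob 195 mm high when upright). Home in a slot it stands about 55 mm along x and 38 mm along y from that axis, 180 mm high. 2 to 4 N sideways moves it; no spring, it stays where it is left
- lever_fore (a joint): lean of the lever along the gearbox's x, rad: 0 upright (in the cross channel), + towards gearbox +x. A slot's end is a hard stop at about +-0.345. Parked at -0.34 to -0.22
- lever_side (a joint): lean of the lever along the gearbox's y, rad: + towards gearbox +y. About +0.235 in the lane at +y, -0.235 in the lane at -y (play +-0.03). It starts in the +y lane
- disc_green: green disc 20 mm in diameter, 3 mm thick, on top of the gate plate; it lies at x = +-30 mm, y = +-52 mm of the gearbox frame and belongs to the slot on the same side (same signs of x and y), to which a thin black line leads; origin: centre of its underside
- disc_red: red disc 20 mm in diameter, 3 mm thick, on top of the gate plate; it lies at x = +-30 mm, y = +-52 mm of the gearbox frame and belongs to the slot on the same side (same signs of x and y), to which a thin black line leads; origin: centre of its underside
- disc_blue: blue disc 20 mm in diameter, 3 mm thick, on top of the gate plate; it lies at x = +-30 mm, y = +-52 mm of the gearbox frame and belongs to the slot on the same side (same signs of x and y), to which a thin black line leads; origin: centre of its underside
- disc_white: white disc 20 mm in diameter, 3 mm thick, on top of the gate plate; it lies at x = +-30 mm, y = +-52 mm of the gearbox frame and belongs to the slot on the same side (same signs of x and y), to which a thin black line leads; origin: centre of its underside. The white disc is always at -x, +y, where the lever is parked; green, red and blue share the other three places in any order
- plug_gauge: plug gauge, steel foot 26 mm in diameter and black grip 18 mm, 60 mm tall, standing on the base plate left (+y) of the gearbox; origin: centre of its underside
- gauge_block: steel gauge block 35 x 20 x 30 mm standing on the base plate right (-y) of the gearbox; origin: centre of its underside
- red_part: red casting 75 x 45 x 34 mm lying on the black turntable (turntable 280 mm in diameter, 75 mm high); origin: centre of its underside
- caliper: digital caliper, steel and black, 200 x 60 x 12 mm, lying on the table; origin: middle of its beam, underside
- ref_sphere: white reference sphere (25 mm) on a stem over a dark round foot 56 mm wide, 85 mm tall; origin: centre of its underside
- v_block: dark steel V-block 60 x 45 x 40 mm; origin: centre of its underside
- screwdriver: screwdriver with yellow handle, 160 mm, lying on the table; origin: middle of its length, underside

How it is judged:
At the end, for the whole second after the job is handed in: The lever rests in the slot beside the green disc, leaning along the gearbox's x by more than 0.30 rad (within about 8 mm at the knob of the slot's end) and along y by more than 0.12 rad to that lane's side; the lever is still; every loose thing within 20 mm of where it was (((x of disc_green in the frame of gearbox above 0 m and y of disc_green in the frame of gearbox above 0 m and value of joint lever_fore above 0.3 rad and value of joint lever_side above 0.12 rad) or (x of disc_green in the frame of gearbox above 0 m and y of disc_green in the frame of gearbox below 0 m and value of joint lever_fore above 0.3 rad and value of joint lever_side below -0.12 rad) or (x of disc_green in the frame of gearbox below 0 m and y of disc_green in the frame of gearbox below 0 m and value of joint lever_fore below -0.3 rad and value of joint lever_side below -0.12 rad)) and velocity of joint lever_fore between -0.1 and 0.1 rad/s and velocity of joint lever_side between -0.1 and 0.1 rad/s and distance of each of plug_gauge, gauge_block, red_part, caliper, ref_sphere, v_block, screwdriver from where it was at the start of the episode below 0.02 m); the robot touches nothing.
It fails at once if the lever is gripped or forced: the fingers press on it with more than 36 N in all (contact force between the fingers and lever_side above 36 N).
It fails at once if the lever is engaged (lean along x over 0.30 rad) in the red or blue slot ((value of joint lever_fore above 0.3 rad and value of joint lever_side above 0.12 rad and not (x of disc_green in the frame of gearbox above 0 m and y of disc_green in the frame of gearbox above 0 m)) or (value of joint lever_fore above 0.3 rad and value of joint lever_side below -0.12 rad and not (x of disc_green in the frame of gearbox above 0 m and y of disc_green in the frame of gearbox below 0 m)) or (value of joint lever_fore below -0.3 rad and value of joint lever_side below -0.12 rad and not (x of disc_green in the frame of gearbox below 0 m and y of disc_green in the frame of gearbox below 0 m))).
It fails at once if a loose thing is moved by more than 20 mm or lifted (distance of any of plug_gauge, gauge_block, red_part, caliper, ref_sphere, v_block, screwdriver from where it was at the start of the episode above 0.02 m).
It also fails if it takes over 64 s, if anything falls off the work surface, if the arm or the gripper's body presses on something with over 40 N, if the wrist force passes 120 N, or if a joint passes its speed limit or range.

## Working session

There is one attempt and no reset: what is moved stays moved. The work goes in short steps, Python scripts to look and compute and a tool call to move; the robot and the scene stay as the last step left them, time stands still between calls to the robot, and variables do not carry over. Pictures are saved under pics/ and viewed, about 8 in all and at most 12, crops included, and the job is handed in when it is done.

Besides the shell and the picture viewer there is one more tool, called after ">>>" as name(argument=value, ...) on one line, values as JSON. carry_out: Moves the arm, as the interface text tells. Shift numbers are shares of 0.5 m and turn numbers shares of 1.5 rad, none past 1 either way. Its arguments: {"type":"object","properties":{"offset":{"type":"array","items":{"type":"array","items":{"type":"number","minimum":-1,"maximum":1}}},"turn":{"type":"array","items":{"type":"array","items":{"type":"number","minimum":-1,"maximum":1}}},"hand":{"type":"number"},"force":{"type":"number"}},"required":["offset","turn"]}

```bash
mkdir -p pics; cat > h.py <<'E'
import numpy as np, cv2
from bench import r, imaging, look_for, outline_of
from scipy.spatial.transform import Rotation as Rn
def grab(c,fn=None):
    f=imaging.grab_frame(c)
    if fn: cv2.imwrite('pics/'+fn,f['pixels'][:,:,::-1])
    return f
def world(f,p): return f['R'].T@(np.array(p)-f['t'])
def proj(f,X):
    c=f['R']@np.array(X)+f['t']; return np.array([f['fx']*c[0]/c[2]+f['cx'],f['fy']*c[1]/c[2]+f['cy']])
def ray(f,uv,z):
    d=f['R'].T@np.array([(uv[0]-f['cx'])/f['fx'],(uv[1]-f['cy'])/f['fy'],1]); o=-f['R'].T@f['t']
    return o+d*(z-o[2])/d[2]
E
python3 - <<'E'
from h import *
np.set_printoptions(precision=4,suppress=True)
o=r.get_obs(); print(o, r.nose_length)
ims=[]
for c in ['top','side']:
    f=grab(c,c+'0.png'); print(c,'campos',-f['R'].T@f['t'])
    for q in ['gearbox','knob','disc_green','disc_red','disc_blue','disc_white','plug_gauge','gauge_block','red_part','ref_sphere']:
        print(q,[(round(d['score'],2),world(f,d['xyz'])) for d in look_for(q,c)[:2]])
E
```

```text
{'clock': 0.0, 'joints': array([-1.3601,  0.4778,  0.0223,  1.5564, -0.0115,  1.1093, -0.0831]), 'qvel': array([-0.0008,  0.0001, -0.0017,  0.0007,  0.0008, -0.0004, -0.0007]), 'tau': array([  0.0004, -59.6437,   1.6079, -28.1208,   0.0123,   0.009 ,
         0.    ]), 'tcp_pos': array([0.2114, 0.6404, 0.2443]), 'orientation': array([-0.4986, -3.1016,  0.0029]), 'contact_force': array([-0.5606,  0.1914, -0.1637]), 'moment': array([-0.0579,  0.0072,  0.0054]), 'grip_width': 0.0853671609671482} 0.014
top campos [0.2935 0.0151 1.1146]
gearbox [(0.78, array([ 0.5867, -0.0333,  0.0763]))]
knob [(0.53, array([0.5743, 0.0205, 0.1945]))]
disc_green [(0.43, array([ 0.5528, -0.0657,  0.1143])), (0.31, array([ 0.3089, -0.3283,  0.0055]))]
disc_red []
disc_blue [(0.75, array([ 0.5833, -0.0359,  0.0751])), (0.44, array([ 0.608 , -0.0872,  0.1162]))]
disc_white [(0.19, array([0.3463, 0.2977, 0.0229]))]
plug_gauge [(0.63, array([0.6594, 0.0549, 0.0481]))]
gauge_block []
red_part [(0.63, array([0.6115, 0.4797, 0.096 ]))]
ref_sphere [(0.81, array([0.3642, 0.384 , 0.0134]))]
side campos [ 0.1364 -0.6243  0.7914]
gearbox [(0.73, array([ 0.5768, -0.0823,  0.0742]))]
knob [(0.49, array([0.5809, 0.0128, 0.1845])), (0.33, array([0.37  , 0.386 , 0.0145]))]
disc_green []
disc_red []
disc_blue []
disc_white []
plug_gauge []
gauge_block [(0.61, array([ 0.5306, -0.1245,  0.0388]))]
red_part [(0.47, array([0.6065, 0.473 , 0.0944]))]
ref_sphere [(0.58, array([0.3723, 0.3847, 0.0139]))]
```

View pics/top0.png

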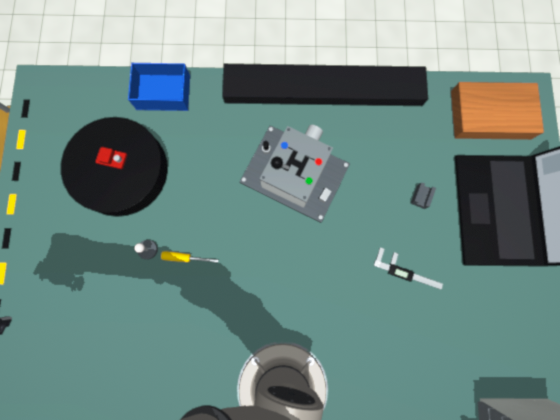

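```bash
python3 - <<'E'
from h import *
a=cv2.imread('pics/top0.png'); f=grab('side')
import pickle
g=grab('top'); u=proj(g,[0.585,-0.035,0.11]).astype(int);print(u)
c=a[u[1]-75:u[1]+75,u[0]-100:u[0]+100]; print('origin',u[0]-100,u[1]-75)
cv2.imwrite('pics/crop.png',cv2.resize(c,None,fx=4,fy=4,interpolation=cv2.INTER_CUBIC))
E
```

```text
[297 168]
origin 197 93
```

View pics/crop.png

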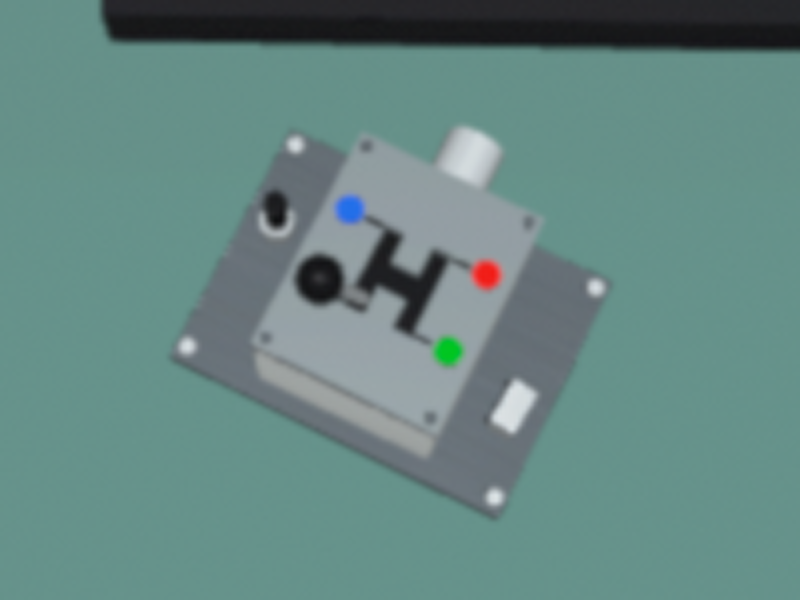

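View pics/side0.png

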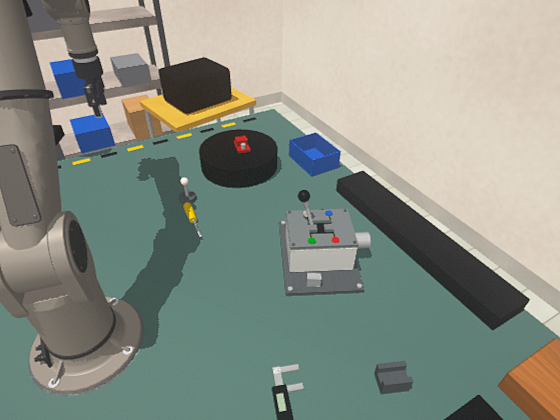

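The top picture shows blue at crop (350,210), red (487,275) and green (448,352). The shaft marks +x, so green is at -x, -y. The lever therefore goes +x to the cross channel, then -y across it, then -x home.

```bash
cat >> h.py <<'E'
from scipy.optimize import least_squares
def gearpose(f):
    hsv=cv2.cvtColor(f['pixels'],cv2.COLOR_RGB2HSV); pts={}
    o=proj(f,[0.585,-0.035,0.11])
    for n,(lo,hi) in dict(green=(50,70),blue=(105,125),red=(0,8)).items():
        m=cv2.inRange(hsv,(lo,150,90),(hi,255,255)); k,_,st,ce=cv2.connectedComponentsWithStats(m)
        c=[(np.hypot(*(ce[i]-o)),tuple(ce[i])) for i in range(1,k) if st[i,4]>8]
        pts[n]=ray(f,min(c)[1],0.113)
    return pts
L=dict(green=(-.03,-.052),red=(.03,-.052),blue=(.03,.052))
def fitg(pts):
    A=np.array([L[n] for n in pts]);B=np.array([pts[n][:2] for n in pts])
    s=least_squares(lambda p:(A@np.array([[np.cos(p[2]),np.sin(p[2])],[-np.sin(p[2]),np.cos(p[2])]])+p[:2]-B).ravel(),[.58,-.03,-.4])
    return s.x,s.fun
def g2w(p,X):
    c,s=np.cos(p[2]),np.sin(p[2]); return np.array([p[0]+c*X[0]-s*X[1],p[1]+s*X[0]+c*X[1],X[2]])
def knobl(a,b): # lever direction with leans a (x), b (y)
    d=np.array([np.tan(a),np.tan(b),1]); return np.array([0,0,.03])+.165*d/np.linalg.norm(d)
E
python3 - <<'E'
from h import *
np.set_printoptions(precision=4,suppress=True)
P=[]
for c in ['top','side']:
    f=grab(c)
    try:
        pts=gearpose(f); p,res=fitg(pts); print(c,p,'deg',np.degrees(p[2]),res*1000); P.append(p)
    except Exception as e: print(c,e)
p=np.mean(P,0); np.save('p.npy',p)
for c in ['top','side']:
    f=grab(c); d=outline_of('knob',c)
    for q in d[:2]:
        ys,xs=np.nonzero(q['region']); print(c,q['score'],xs.min(),xs.max(),ys.min(),ys.max(),xs.size)
    # dark blob near expected
    for a in (-.22,-.28,-.34): print(a,proj(f,g2w(p,knobl(a,.235))), g2w(p,knobl(a,.235)))
o=r.get_obs(); R=Rn.from_rotvec(o['orientation']).as_matrix(); print(R)
E
```

```text
top [ 0.6012 -0.0309 -0.4546] deg -26.0480292566771 [ 0.173   0.0536 -0.0874 -0.0157 -0.0856 -0.0378]
side [ 0.6046 -0.0324 -0.4554] deg -26.09255018169904 [-0.1026 -0.1941  0.1815  0.0827 -0.0789  0.1115]
top 0.69 271 288 156 168 149
top 0.35 374 441 248 288 665
-0.22 [278.3447 158.6726] [0.5879 0.0175 0.1868]
-0.28 [276.8624 162.2228] [0.5792 0.0211 0.1845]
-0.34 [275.4528 165.8054] [0.5706 0.0246 0.1817]
side 0.75 297 312 190 224 246
-0.22 [306.0816 195.314 ] [0.5879 0.0175 0.1868]
-0.28 [302.4207 196.2563] [0.5792 0.0211 0.1845]
-0.34 [298.8134 197.3908] [0.5706 0.0246 0.1817]
[[-0.9496  0.3134 -0.    ]
 [ 0.3134  0.9496 -0.    ]
 [ 0.     -0.     -1.    ]]
```

```bash
cat >> h.py <<'E'
def delta(X,o=None):
    "fraction offset to world X from measured pose"
    o=o or r.get_obs(); return Rn.from_rotvec(o['orientation']).as_matrix().T@(np.array(X)-o['tcp_pos'])/.5
def w2g(p,X):
    c,s=np.cos(p[2]),np.sin(p[2]); d=np.array(X)[:2]-p[:2]; return np.array([c*d[0]+s*d[1],-s*d[0]+c*d[1],X[2]])
E
python3 - <<'E'
from h import *
p=np.load('p.npy'); print(p, delta(g2w(p,[-.1,.040,.25])), g2w(p,[-.1,.04,.25]))
E
```

```text
[ 0.60288904 -0.03162198 -0.45501239] [-0.97760439 -0.92569109 -0.0093881 ] [0.53064242 0.04825559 0.25      ]
```

>>> carry_out(offset=[[-0.5, -0.46, -0.03], [-0.5, -0.46, -0.03], [-0.5, -0.46, -0.03], [-0.5, -0.46, -0.03], [-0.5, -0.46, -0.03], [-0.5, -0.46, -0.03], [-0.5, -0.46, -0.03], [-0.5, -0.46, -0.03]], turn=[[0, 0, 0.0909], [0, 0, 0.0909], [0, 0, 0.0909], [0, 0, 0.0909], [0, 0, 0.0909], [0, 0, 0.0909], [0, 0, 0.0909], [0, 0, 0.0909]], hand=1)

```text
clock: 2.3
tcp_pos: [0.3805, 0.3385, 0.2609]
orientation: [0.723, 3.055, -0.001]
contact_force: [-0.8, 0.6, -0.7]
grip_width: -0.0
```

```bash
python3 - <<'E'
from h import *
p=np.load('p.npy'); o=r.get_obs(); print(o['tcp_pos'],o['contact_force'],o['grip_width'],delta(g2w(p,[-.1,.040,.25])), g2w(p,[-.1,.04,.25])); print(Rn.from_rotvec(o['orientation']).as_matrix())
E
```

```text
[0.38046295 0.33845278 0.26093017] [-0.82181479  0.6326093  -0.74972263] -2.9449437141112478e-05 [-0.52859096 -0.38420311  0.02303428] [0.53064242 0.04825559 0.25      ]
[[-8.93929447e-01  4.48204733e-01  1.63104070e-03]
 [ 4.48203300e-01  8.93930877e-01 -1.17864414e-03]
 [-1.98631153e-03 -3.22586883e-04 -9.99997975e-01]]
```

>>> carry_out(offset=[[-0.53, -0.384, 0.02], [-0.53, -0.384, 0.02], [-0.53, -0.384, 0.02], [-0.53, -0.384, 0.02], [-0.53, -0.384, 0.02], [-0.53, -0.384, 0.02], [-0.53, -0.384, 0.02], [-0.53, -0.384, 0.02]], turn=[[0, 0, 0], [0, 0, 0], [0, 0, 0], [0, 0, 0], [0, 0, 0], [0, 0, 0], [0, 0, 0], [0, 0, 0]])

```text
clock: 3.1
tcp_pos: [0.5321, 0.0511, 0.2505]
orientation: [0.719, 3.057, -0.002]
contact_force: [-1.1, 0.2, -0.5]
grip_width: -0.0001
```

```bash
python3 - <<'E'
from h import *
p=np.load('p.npy'); o=r.get_obs(); print(w2g(p,o['tcp_pos']),o['contact_force'],delta(g2w(p,[-.1,.040,.182])))
f=grab('side'); u=proj(f,o['tcp_pos']).astype(int)
c=f['pixels'][100:280,210:400,::-1]; cv2.imwrite('pics/s1.png',cv2.resize(c,None,fx=3,fy=3))
E
```

```text
[-0.09995045  0.04315894  0.25047413] [-1.07358115  0.18878137 -0.50302817] [ 0.0003196  -0.00618659  0.13695391]
```

View pics/s1.png

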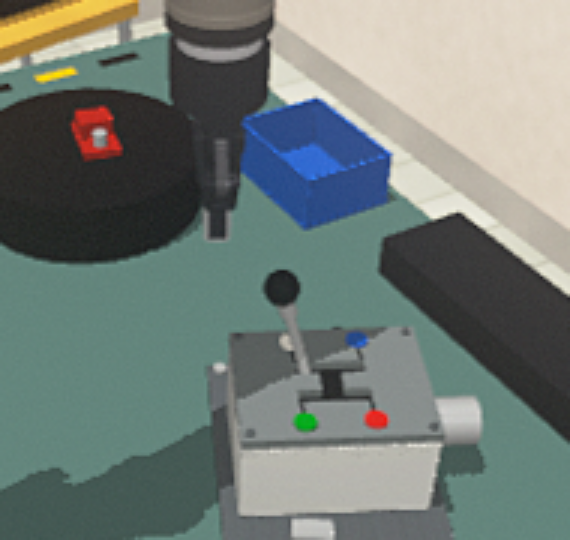

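The fingertip is at crop (217,238) and the knob at (282,288), with clear space on its -x side. I'll descend and push slowly towards +x.

>>> carry_out(offset=[[0, -0.006, 0.07], [0, -0.006, 0.137], [0, -0.006, 0.137], [-0.02, -0.006, 0.137], [-0.03, -0.006, 0.137], [-0.04, -0.006, 0.137], [-0.05, -0.006, 0.137], [-0.06, -0.006, 0.137]], turn=[[0, 0, 0], [0, 0, 0], [0, 0, 0], [0, 0, 0], [0, 0, 0], [0, 0, 0], [0, 0, 0], [0, 0, 0]])

```text
clock: 3.95
tcp_pos: [0.557, 0.0392, 0.1825]
orientation: [0.709, 3.059, 0.001]
contact_force: [-0.2, 0.7, 0.2]
grip_width: -0.0003
```

>>> carry_out(offset=[[-0.01, 0, 0], [-0.02, 0, 0], [-0.03, 0, 0], [-0.04, 0, 0], [-0.05, 0, 0], [-0.06, 0, 0], [-0.07, 0, 0], [-0.075, 0, 0]], turn=[[0, 0, 0], [0, 0, 0], [0, 0, 0], [0, 0, 0], [0, 0, 0], [0, 0, 0], [0, 0, 0], [0, 0, 0]])

```text
clock: 4.75
tcp_pos: [0.5904, 0.0225, 0.1818]
orientation: [0.709, 3.06, -0.0]
contact_force: [-2.3, 0.9, 1.9]
grip_width: -0.0001
```

```bash
cat >> h.py <<'E'
def crop(name):
    f=grab('side'); c=f['pixels'][140:260,240:400,::-1]; cv2.imwrite('pics/'+name,cv2.resize(c,None,fx=4,fy=4,interpolation=cv2.INTER_CUBIC)); return f
def knobfit(c='side',f=None):
    f=f or grab(c); p=np.load('p.npy')
    for d in look_for('knob',c)[:1]: print(c,'knob',round(d['score'],2),w2g(p,world(f,d['xyz'])))
    for d in outline_of('knob',c)[:1]:
        ys,xs=np.nonzero(d['region']); k=ys<ys.min()+15; print('knob px',xs[k].mean(),ys[k].mean(),xs.min(),xs.max(),ys.min())
    for b in (.235,0,-.235): print(b,[(a,proj(f,g2w(p,knobl(a,b))).round(1).tolist()) for a in (-.3,0,.1)])
E
python3 - <<'E'
from h import *
p=np.load('p.npy'); o=r.get_obs(); print(w2g(p,o['tcp_pos']),o['contact_force'])
f=crop('s2.png'); knobfit('side',f)
E
```

```text
[-0.03502796  0.04315471  0.18180762] [-2.33928121  0.90900838  1.93174305]
side knob 0.67 [-0.01154828  0.02198883  0.18492395]
knob px 316.896 194.912 311 322 188
0.235 [(-0.3, [301.2, 196.6]), (0, [319.7, 193.5]), (0.1, [325.9, 193.6])]
0 [(-0.3, [302.4, 204.5]), (0, [322.1, 201.5]), (0.1, [328.7, 201.6])]
-0.235 [(-0.3, [304.4, 215.3]), (0, [324.3, 213.0]), (0.1, [330.8, 212.9])]
```

View pics/s2.png

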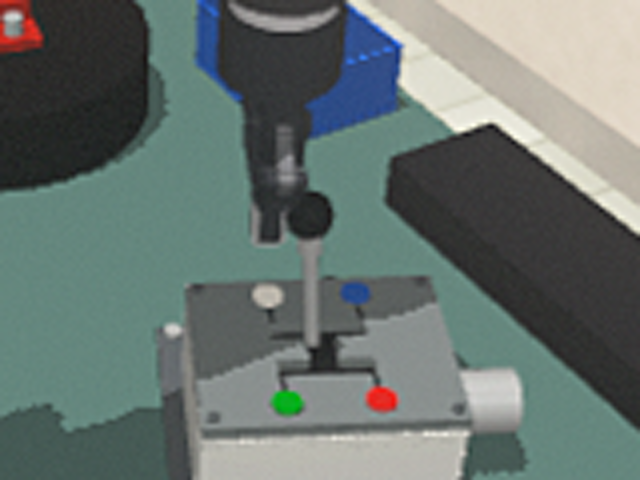

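>>> carry_out(offset=[[-0.005, 0, 0], [-0.01, 0, 0], [-0.013, 0, 0], [-0.013, 0, 0], [-0.013, 0, 0]], turn=[[0, 0, 0], [0, 0, 0], [0, 0, 0], [0, 0, 0], [0, 0, 0]])

```text
clock: 5.4
tcp_pos: [0.5957, 0.02, 0.1818]
orientation: [0.709, 3.06, -0.0]
contact_force: [-1.9, 0.4, 2.3]
grip_width: 0.0002
```

```bash
python3 - <<'E'
from h import *
p=np.load('p.npy'); o=r.get_obs(); print(w2g(p,o['tcp_pos']),o['contact_force'])
knobfit('side'); knobfit('top')
E
```

```text
[-0.02915865  0.04322502  0.18178877] [-1.91997444  0.42482862  2.29293024]
side knob 0.58 [-0.37018141  0.1760209   0.02153572]
knob px 319.2700729927007 194.90510948905109 313 325 188
0.235 [(-0.3, [301.2, 196.6]), (0, [319.7, 193.5]), (0.1, [325.9, 193.6])]
0 [(-0.3, [302.4, 204.5]), (0, [322.1, 201.5]), (0.1, [328.7, 201.6])]
-0.235 [(-0.3, [304.4, 215.3]), (0, [324.3, 213.0]), (0.1, [330.8, 212.9])]
0.235 [(-0.3, [276.4, 163.4]), (0, [284.3, 146.2]), (0.1, [287.2, 141.0])]
0 [(-0.3, [289.3, 169.8]), (0, [298.0, 152.2]), (0.1, [300.9, 146.7])]
-0.235 [(-0.3, [302.6, 176.2]), (0, [311.6, 159.4]), (0.1, [314.3, 154.0])]
```

The lever is upright in x (knob pixel 319, predicted 319.7). I'll back off, go round to the +y side and push towards -y.

>>> carry_out(offset=[[0.07, 0, 0], [0.07, 0, 0], [0.07, 0.1, 0], [0.07, 0.1, 0], [0, 0.1, 0], [-0.058, 0.1, 0], [-0.058, 0.1, 0]], turn=[[0, 0, 0], [0, 0, 0], [0, 0, 0], [0, 0, 0], [0, 0, 0], [0, 0, 0], [0, 0, 0]])

```text
clock: 6.4
tcp_pos: [0.6472, 0.0496, 0.182]
orientation: [0.712, 3.056, -0.002]
contact_force: [0.7, -1.0, -0.3]
grip_width: 0.0002
```

>>> carry_out(offset=[[0, -0.02, 0], [0, -0.03, 0], [0, -0.04, 0], [0, -0.05, 0], [0, -0.06, 0], [0, -0.07, 0], [0, -0.08, 0], [0, -0.08, 0]], turn=[[0, 0, 0], [0, 0, 0], [0, 0, 0], [0, 0, 0], [0, 0, 0], [0, 0, 0], [0, 0, 0], [0, 0, 0]])

```text
clock: 7.2
tcp_pos: [0.626, 0.0156, 0.1821]
orientation: [0.71, 3.06, 0.0]
contact_force: [1.5, 2.0, 1.7]
grip_width: -0.0
```

```bash
python3 - <<'E'
from h import *
p=np.load('p.npy'); o=r.get_obs(); print(w2g(p,o['tcp_pos']),o['contact_force'])
f=crop('s3.png'); knobfit('side',f)
E
```

```text
[7.26709150e-06 5.25463583e-02 1.82119777e-01] [1.49908487 2.04462139 1.70396696]
side knob 0.68 [-0.0062241   0.01080228  0.19101609]
knob px 390.02488687782807 369.50904977375563 374 412 362
0.235 [(-0.3, [301.2, 196.6]), (0, [319.7, 193.5]), (0.1, [325.9, 193.6])]
0 [(-0.3, [302.4, 204.5]), (0, [322.1, 201.5]), (0.1, [328.7, 201.6])]
-0.235 [(-0.3, [304.4, 215.3]), (0, [324.3, 213.0]), (0.1, [330.8, 212.9])]
```

View pics/s3.png

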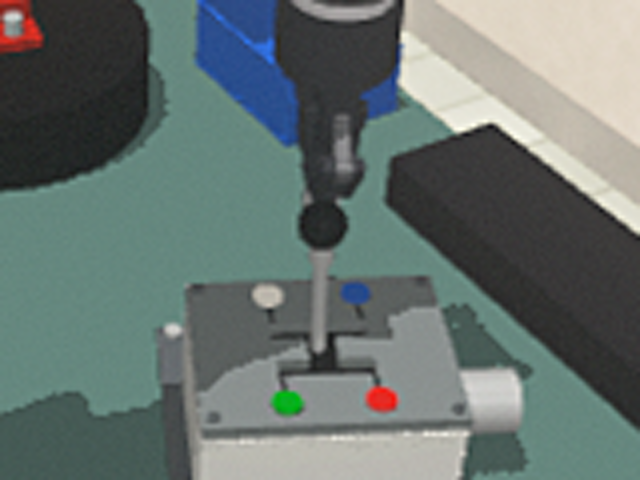

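Knob at crop (322,225), moving across towards -y with a force of about 2.5 N. Continuing.

>>> carry_out(offset=[[0, -0.014, 0], [0, -0.028, 0], [0, -0.042, 0], [0, -0.056, 0], [0, -0.07, 0], [0, -0.084, 0], [0, -0.098, 0], [0, -0.1, 0]], turn=[[0, 0, 0], [0, 0, 0], [0, 0, 0], [0, 0, 0], [0, 0, 0], [0, 0, 0], [0, 0, 0], [0, 0, 0]])

```text
clock: 8.15
tcp_pos: [0.6032, -0.03, 0.1815]
orientation: [-0.711, -3.059, 0.001]
contact_force: [1.3, 1.3, -0.2]
grip_width: -0.0
```

```bash
python3 - <<'E'
from h import *
p=np.load('p.npy'); o=r.get_obs(); print(w2g(p,o['tcp_pos']),o['contact_force'])
f=crop('s4.png'); knobfit('side',f)
E
```

```text
[-0.00039166  0.00158655  0.18145426] [ 1.34763846  1.31859088 -0.17831781]
side knob 0.72 [-0.12398895 -0.37883385  0.01475256]
knob px 323.1941176470588 209.4470588235294 317 330 202
0.235 [(-0.3, [301.2, 196.6]), (0, [319.7, 193.5]), (0.1, [325.9, 193.6])]
0 [(-0.3, [302.4, 204.5]), (0, [322.1, 201.5]), (0.1, [328.7, 201.6])]
-0.235 [(-0.3, [304.4, 215.3]), (0, [324.3, 213.0]), (0.1, [330.8, 212.9])]
```

View pics/s4.png

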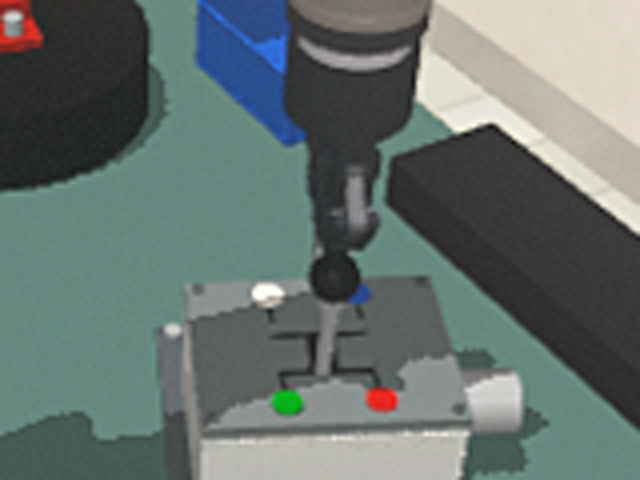

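>>> carry_out(offset=[[0, -0.006, 0], [0, -0.012, 0], [0, -0.018, 0], [0, -0.022, 0], [0, -0.022, 0]], turn=[[0, 0, 0], [0, 0, 0], [0, 0, 0], [0, 0, 0], [0, 0, 0]])

```text
clock: 8.8
tcp_pos: [0.599, -0.0388, 0.1817]
orientation: [-0.709, -3.06, 0.0]
contact_force: [0.8, 2.2, -1.5]
grip_width: -0.0001
```

```bash
python3 - <<'E'
from h import *
p=np.load('p.npy'); o=r.get_obs(); print(w2g(p,o['tcp_pos']),o['contact_force'])
knobfit('side')
E
```

```text
[-0.0003399  -0.00816571  0.18172706] [ 0.78990552  2.15715474 -1.49652948]
side knob 0.77 [-0.00192132 -0.04061494  0.19358825]
knob px 323.4140625 213.6328125 318 329 207
0.235 [(-0.3, [301.2, 196.6]), (0, [319.7, 193.5]), (0.1, [325.9, 193.6])]
0 [(-0.3, [302.4, 204.5]), (0, [322.1, 201.5]), (0.1, [328.7, 201.6])]
-0.235 [(-0.3, [304.4, 215.3]), (0, [324.3, 213.0]), (0.1, [330.8, 212.9])]
```

>>> carry_out(offset=[[0, -0.005, 0], [0, -0.005, 0], [0, 0.08, 0], [0, 0.08, 0], [-0.07, 0.08, 0], [-0.13, 0.08, 0], [-0.13, 0, 0], [-0.13, -0.06, 0]], turn=[[0, 0, 0], [0, 0, 0], [0, 0, 0], [0, 0, 0], [0, 0, 0], [0, 0, 0], [0, 0, 0], [0, 0, 0]])

```text
clock: 9.75
tcp_pos: [0.6443, -0.0965, 0.1814]
orientation: [-0.709, -3.061, 0.003]
contact_force: [-0.5, -0.4, 0.4]
grip_width: 0.0
```

```bash
python3 - <<'E'
from h import *
p=np.load('p.npy'); o=r.get_obs(); print(w2g(p,o['tcp_pos']),o['contact_force'])
f=crop('s5.png'); knobfit('side',f)
E
```

```text
[ 0.06570733 -0.04002406  0.1814285 ] [-0.53808546 -0.35091288  0.35424782]
side knob 0.7 [ 0.02889772 -0.05358469  0.11905731]
knob px 323.358024691358 213.64197530864197 317 330 207
0.235 [(-0.3, [301.2, 196.6]), (0, [319.7, 193.5]), (0.1, [325.9, 193.6])]
0 [(-0.3, [302.4, 204.5]), (0, [322.1, 201.5]), (0.1, [328.7, 201.6])]
-0.235 [(-0.3, [304.4, 215.3]), (0, [324.3, 213.0]), (0.1, [330.8, 212.9])]
```

View pics/s5.png

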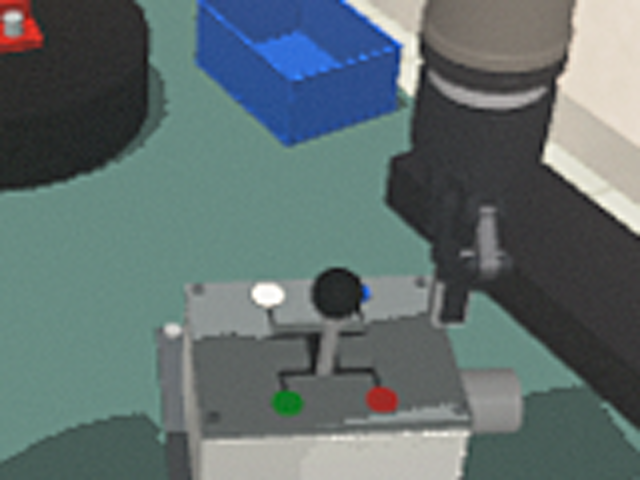

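Knob at crop (338,293), which gives lean y ≈ -0.235, so it is in the green lane. The finger is on its +x side. I'll push towards -x.

>>> carry_out(offset=[[0.03, 0, 0], [0.05, 0, 0], [0.065, 0, 0], [0.075, 0, 0], [0.085, 0, 0], [0.095, 0, 0], [0.105, 0, 0], [0.11, 0, 0]], turn=[[0, 0, 0], [0, 0, 0], [0, 0, 0], [0, 0, 0], [0, 0, 0], [0, 0, 0], [0, 0, 0], [0, 0, 0]])

```text
clock: 10.7
tcp_pos: [0.5952, -0.0698, 0.1822]
orientation: [0.709, 3.059, 0.0]
contact_force: [1.3, -0.5, 1.7]
grip_width: -0.0
```

```bash
python3 - <<'E'
from h import *
p=np.load('p.npy'); o=r.get_obs(); print(w2g(p,o['tcp_pos']),o['contact_force'])
knobfit('side')
E
```

```text
[ 0.00990171 -0.03762163  0.1821904 ] [ 1.31807676 -0.49373538  1.67971828]
side knob 0.47 [-0.01785126 -0.0457745   0.19406366]
knob px 318.04615384615386 214.36153846153846 312 323 208
0.235 [(-0.3, [301.2, 196.6]), (0, [319.7, 193.5]), (0.1, [325.9, 193.6])]
0 [(-0.3, [302.4, 204.5]), (0, [322.1, 201.5]), (0.1, [328.7, 201.6])]
-0.235 [(-0.3, [304.4, 215.3]), (0, [324.3, 213.0]), (0.1, [330.8, 212.9])]
```

>>> carry_out(offset=[[0.01, 0, 0], [0.02, 0, 0], [0.03, 0, 0], [0.04, 0, 0], [0.05, 0, 0], [0.056, 0, 0], [0.056, 0, 0]], turn=[[0, 0, 0], [0, 0, 0], [0, 0, 0], [0, 0, 0], [0, 0, 0], [0, 0, 0], [0, 0, 0]])

```text
clock: 11.55
tcp_pos: [0.5693, -0.0573, 0.1817]
orientation: [-0.708, -3.06, -0.0]
contact_force: [0.8, -0.8, -1.0]
grip_width: 0.0001
```

>>> carry_out(offset=[[0.003, 0, 0], [0.006, 0, 0], [0.009, 0, 0], [0.009, 0, 0]], turn=[[0, 0, 0], [0, 0, 0], [0, 0, 0], [0, 0, 0]])

```text
clock: 11.95
tcp_pos: [0.5657, -0.0555, 0.1818]
orientation: [-0.709, -3.06, -0.0]
contact_force: [2.0, -0.3, -2.1]
grip_width: 0.0001
```

```bash
python3 - <<'E'
from h import *
p=np.load('p.npy'); o=r.get_obs(); print(w2g(p,o['tcp_pos']),o['contact_force'])
knobfit('side')
E
```

```text
[-0.02286223 -0.0377896   0.18176509] [ 2.0438503  -0.31004167 -2.14075395]
side knob 0.53 [-0.04640642 -0.04468054  0.18874706]
knob px 304.9485294117647 216.55882352941177 299 312 210
0.235 [(-0.3, [301.2, 196.6]), (0, [319.7, 193.5]), (0.1, [325.9, 193.6])]
0 [(-0.3, [302.4, 204.5]), (0, [322.1, 201.5]), (0.1, [328.7, 201.6])]
-0.235 [(-0.3, [304.4, 215.3]), (0, [324.3, 213.0]), (0.1, [330.8, 212.9])]
```

>>> carry_out(offset=[[0.002, 0, 0], [0.004, 0, 0], [0.004, 0, 0]], turn=[[0, 0, 0], [0, 0, 0], [0, 0, 0]])

```text
clock: 12.4
tcp_pos: [0.5641, -0.0547, 0.1818]
orientation: [0.709, 3.06, 0.0]
contact_force: [3.6, -1.3, -1.9]
grip_width: 0.0004
```

>>> carry_out(offset=[[0.002, 0, 0], [0.002, 0, 0]], turn=[[0, 0, 0], [0, 0, 0]])

```text
clock: 12.6
tcp_pos: [0.5635, -0.0543, 0.1819]
orientation: [0.709, 3.06, -0.0]
contact_force: [4.3, -0.1, -3.1]
grip_width: 0.0
```

>>> carry_out(offset=[[0.002, 0, 0], [0.002, 0, 0]], turn=[[0, 0, 0], [0, 0, 0]])

```text
clock: 12.8
tcp_pos: [0.563, -0.0541, 0.1819]
orientation: [0.709, 3.059, -0.0]
contact_force: [6.3, -1.2, -5.5]
grip_width: 0.0001
```

```bash
python3 - <<'E'
from h import *
p=np.load('p.npy'); o=r.get_obs(); print(w2g(p,o['tcp_pos']),o['contact_force'])
knobfit('side')
E
```

```text
[-0.02591848 -0.03769834  0.18192658] [ 6.29423046 -1.22294578 -5.48091078]
side knob 0.53 [-0.04967571 -0.04234909  0.18862021]
0.235 [(-0.3, [301.2, 196.6]), (0, [319.7, 193.5]), (0.1, [325.9, 193.6])]
0 [(-0.3, [302.4, 204.5]), (0, [322.1, 201.5]), (0.1, [328.7, 201.6])]
-0.235 [(-0.3, [304.4, 215.3]), (0, [324.3, 213.0]), (0.1, [330.8, 212.9])]
```

The force rises while the TCP lags behind its command, and the TCP is at -0.026 as predicted for the end stop. I'll draw clear.

>>> carry_out(offset=[[-0.01, 0, 0], [-0.08, 0, 0], [-0.12, 0, 0], [-0.12, 0, -0.1], [-0.12, 0, -0.2], [-0.12, 0.2, -0.3], [-0.12, 0.3, -0.3], [-0.12, 0.3, -0.3]], turn=[[0, 0, 0], [0, 0, 0], [0, 0, 0], [0, 0, 0], [0, 0, 0], [0, 0, 0], [0, 0, 0], [0, 0, 0]])

```text
clock: 13.75
tcp_pos: [0.6783, 0.0481, 0.331]
orientation: [-0.71, -3.059, -0.001]
contact_force: [0.4, 0.6, 0.3]
grip_width: 0.0001
```

```bash
python3 - <<'E'
from h import *
p=np.load('p.npy'); o=r.get_obs(); print(w2g(p,o['tcp_pos']),o['contact_force'])
f=crop('s6.png'); knobfit('side',f); print([(a,proj(f,g2w(p,knobl(a,-.235))).round(1).tolist()) for a in (-.345,-.32,-.3)])
E
```

```text
[0.0326685  0.10478034 0.33099351] [0.36988625 0.55637742 0.33725853]
side knob 0.74 [-0.0519418  -0.04342295  0.18857954]
knob px 312.7823529411765 279.20588235294116 306 320 273
0.235 [(-0.3, [301.2, 196.6]), (0, [319.7, 193.5]), (0.1, [325.9, 193.6])]
0 [(-0.3, [302.4, 204.5]), (0, [322.1, 201.5]), (0.1, [328.7, 201.6])]
-0.235 [(-0.3, [304.4, 215.3]), (0, [324.3, 213.0]), (0.1, [330.8, 212.9])]
[(-0.345, [301.5, 216.0]), (-0.32, [303.1, 215.6]), (-0.3, [304.4, 215.3])]
```

View pics/s6.png

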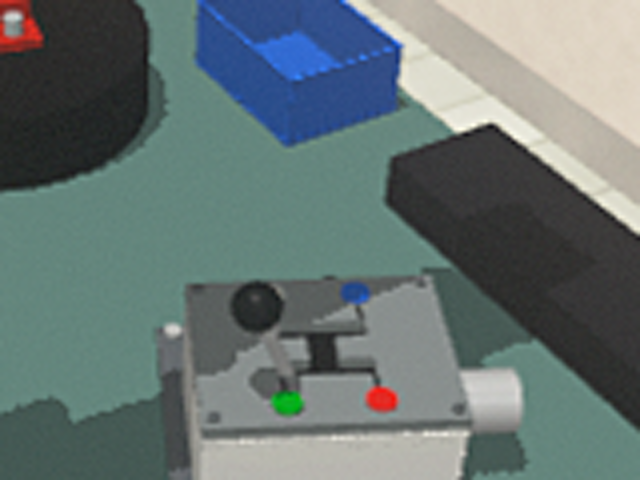

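The knob at crop (257,306) is at px (304.2,216.5), near the 0.30 limit in this calibration. I'll check each camera with its own fitted gearbox pose.

```bash
python3 - <<'E'
from h import *
p0=np.load('p.npy')
for c in ['side','top']:
    f=grab(c); pts=gearpose(f)
    p,res=fitg(pts); print(c,p,abs(res).max())
    g=cv2.cvtColor(f['pixels'],cv2.COLOR_RGB2GRAY); u=proj(f,g2w(p,knobl(-.33,-.235)))
    x0,y0=(u-14).astype(int); s=g[y0:y0+28,x0:x0+28]
    k,lab,st,ce=cv2.connectedComponentsWithStats((s<48).astype(np.uint8))
    for i in range(1,k):
        if st[i,4]>30:
            uv=ce[i]+[x0,y0]; print(uv,st[i])
            sol=least_squares(lambda q:proj(f,g2w(p,knobl(*q)))-uv,[-.3,-.23]); print('lean',sol.x)
    S=cv2.resize(f['pixels'][y0-20:y0+48,x0-20:x0+48,::-1],None,fx=8,fy=8); cv2.imwrite(f'pics/k_{c}.png',S); print(x0,y0)
a=[cv2.imread(f'pics/k_{c}.png') for c in('side','top')]; cv2.imwrite('pics/k.png',cv2.resize(np.hstack(a),(800,400)))
E
```

```text
side [ 0.60476668 -0.0321697  -0.45423632] 0.0003312734906183515
[303.83695652 216.56521739] [ 9 10 12 12 92]
lean [-0.32491187 -0.25442472]
289 201
top [ 0.65231198  0.08535051 -0.23126105] 0.22737259312689206
246 142
```

View pics/k.png

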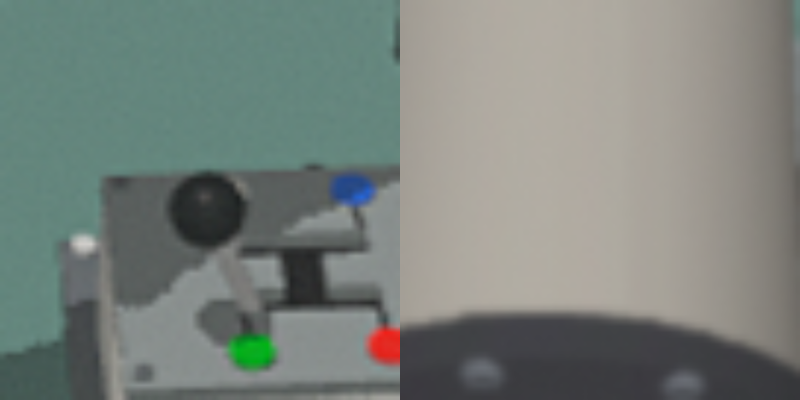

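The side camera with its own pose gives -0.325 and the arm hides the top view. I'll move aside for a cross-check.

>>> carry_out(offset=[[0.1, 0.1, 0], [0.2, 0.2, 0], [0.25, 0.3, 0], [0.25, 0.4, 0], [0.25, 0.5, 0], [0.25, 0.6, 0], [0.25, 0.6, 0], [0.25, 0.6, 0]], turn=[[0, 0, 0], [0, 0, 0], [0, 0, 0], [0, 0, 0], [0, 0, 0], [0, 0, 0], [0, 0, 0], [0, 0, 0]])

```text
clock: 14.8
tcp_pos: [0.697, 0.3763, 0.3262]
orientation: [-0.7, -3.058, 0.001]
contact_force: [0.3, 0.8, -0.3]
grip_width: -0.0
```

```bash
python3 - <<'E'
from h import *
for c,p in [('side',[.6046,-.0324,-.4554]),('top',[.6012,-.0309,-.4546])]:
    f=grab(c); g=cv2.cvtColor(f['pixels'],cv2.COLOR_RGB2GRAY); u=proj(f,g2w(p,knobl(-.33,-.235)))
    x0,y0=(u-12).astype(int); s=g[y0:y0+24,x0:x0+24]
    k,lab,st,ce=cv2.connectedComponentsWithStats((s<48).astype(np.uint8))
    for i in range(1,k):
        if st[i,4]>30:
            uv=ce[i]+[x0,y0]; sol=least_squares(lambda q:proj(f,g2w(p,knobl(*q)))-uv,[-.3,-.23]); print(c,uv,st[i],'lean',sol.x)
    for q in ['plug_gauge','gauge_block','red_part','ref_sphere']:
        print(c,q,[world(f,d['xyz']).round(3) for d in look_for(q,c)[:1]])
E
```

```text
side [303.91397849 216.50537634] [ 7  8 12 12 93] lean [-0.32296164 -0.2526292 ]
side plug_gauge [array([0.608, 0.474, 0.094])]
side gauge_block [array([ 0.53 , -0.125,  0.041])]
side red_part [array([0.61 , 0.475, 0.094])]
side ref_sphere [array([0.369, 0.384, 0.017])]
top [301.94782609 175.91304348] [  9   0  10  18 115] lean [-0.28989528 -0.2230227 ]
top plug_gauge [array([0.662, 0.057, 0.049])]
top gauge_block [array([ 0.526, -0.115,  0.044])]
top red_part []
top ref_sphere [array([0.367, 0.384, 0.011])]
```

```bash
python3 - <<'E'
from h import *
p=[.6012,-.0309,-.4546]; f=grab('top'); g=cv2.cvtColor(f['pixels'],cv2.COLOR_RGB2GRAY); u=proj(f,g2w(p,knobl(-.33,-.235)))
x0,y0=(u-12).astype(int); s=g[y0:y0+24,x0:x0+24]
m=cv2.morphologyEx((s<60).astype(np.uint8),cv2.MORPH_OPEN,cv2.getStructuringElement(cv2.MORPH_ELLIPSE,(7,7)))
k,_,st,ce=cv2.connectedComponentsWithStats(m)
for i in range(1,k):
    uv=ce[i]+[x0,y0]; sol=least_squares(lambda q:proj(f,g2w(p,knobl(*q)))-uv,[-.3,-.23]); print(uv,st[i],sol.x)
cv2.imwrite('pics/kt.png',cv2.resize(f['pixels'][y0-12:y0+36,x0-20:x0+44,::-1],None,fx=10,fy=10))
E
```

```text
[302.3125     178.27083333] [ 8  7 12 11 96] [-0.32059683 -0.24701086]
```

View pics/kt.png

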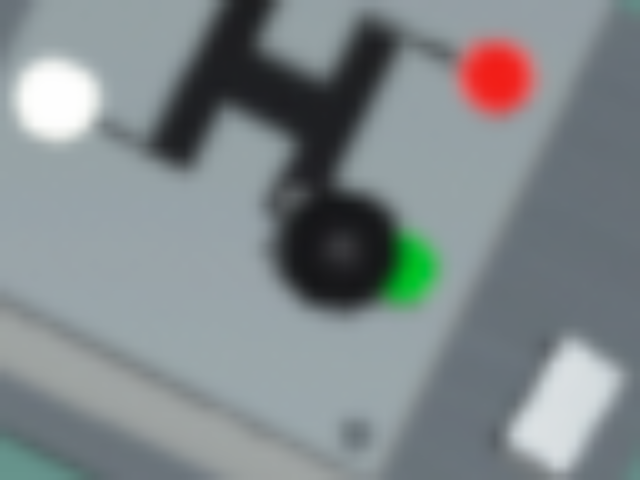

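Both cameras agree on about -0.32, which is past 0.30 but with only about 3 mm to spare. There is plenty of time, so I'll give it one more firm but gentle nudge against the stop.

```bash
python3 - <<'E'
from h import *
p=np.load('p.npy'); print(delta(g2w(p,[.04,-.038,.32])))
E
```

```text
[-0.26345685 -0.88215296  0.01975447]
```

>>> carry_out(offset=[[-0.26, -0.88, 0], [-0.26, -0.88, 0], [-0.26, -0.88, 0], [-0.26, -0.88, 0], [-0.26, -0.88, 0], [-0.26, -0.88, 0], [-0.26, -0.88, 0], [-0.26, -0.88, 0]], turn=[[0, 0, 0], [0, 0, 0], [0, 0, 0], [0, 0, 0], [0, 0, 0], [0, 0, 0], [0, 0, 0], [0, 0, 0]])

```text
clock: 16.15
tcp_pos: [0.6304, -0.0251, 0.33]
orientation: [0.709, 3.06, 0.001]
contact_force: [0.1, -0.4, 0.2]
grip_width: 0.0002
```

>>> carry_out(offset=[[0, 0, 0]], turn=[[0, 0, 0]])

```text
clock: 16.25
tcp_pos: [0.6293, -0.0336, 0.3308]
orientation: [0.728, 3.054, -0.006]
contact_force: [0.1, -0.2, -0.7]
grip_width: -0.0001
```

```bash
python3 - <<'E'
from h import *
p=np.load('p.npy'); o=r.get_obs(); print(w2g(p,o['tcp_pos']),o['clock'],delta(g2w(p,[.04,-.038,.182])),delta(g2w(p,[-.02,-.038,.182])))
E
```

```text
[0.02463151 0.00983337 0.33084853] 16.25 [-0.03118173 -0.09429253  0.29808898] [ 0.08880722 -0.09588831  0.29776208]
```

>>> carry_out(offset=[[-0.03, -0.09, 0], [-0.03, -0.09, 0], [-0.03, -0.09, 0.1], [-0.03, -0.09, 0.2], [-0.03, -0.09, 0.2]], turn=[[0, 0, 0], [0, 0, 0], [0, 0, 0], [0, 0, 0], [0, 0, 0]])

```text
clock: 16.75
tcp_pos: [0.6204, -0.0691, 0.2234]
orientation: [-0.706, -3.049, 0.004]
contact_force: [-0.3, 0.8, -0.9]
grip_width: -0.0
```

```bash
python3 - <<'E'
from h import *
p=np.load('p.npy'); o=r.get_obs(); print(w2g(p,o['tcp_pos']),o['orientation'],o['clock'],delta(g2w(p,[.04,-.038,.182])),delta(g2w(p,[-.02,-.038,.182])))
E
```

```text
[ 0.03220809 -0.02598311  0.22337255] [-0.70583436 -3.04904255  0.00385884] 16.75 [-0.01649714 -0.02361337  0.08268908] [ 0.10349553 -0.0236053   0.08401533]
```

>>> carry_out(offset=[[-0.016, -0.024, 0], [-0.016, -0.024, 0.04], [-0.016, -0.024, 0.08], [-0.016, -0.024, 0.08]], turn=[[0, 0, 0], [0, 0, 0], [0, 0, 0], [0, 0, 0]])

```text
clock: 17.15
tcp_pos: [0.6272, -0.0856, 0.1906]
orientation: [0.71, 3.06, -0.0]
contact_force: [-0.8, 0.6, 0.2]
grip_width: -0.0
```

```bash
python3 - <<'E'
from h import *
p=np.load('p.npy'); o=r.get_obs(); print(w2g(p,o['tcp_pos']),o['contact_force'],delta(g2w(p,[-.02,-.038,.182])))
print(Rn.from_rotvec(o['orientation']).as_matrix())
E
```

```text
[ 0.0455523  -0.03783547  0.19056537] [-0.78629445  0.55265207  0.17073044] [ 0.1311167  -0.00047252  0.01703444]
[[-8.97766691e-01  4.40470889e-01  6.04320232e-04]
 [ 4.40470690e-01  8.97766885e-01 -4.36906228e-04]
 [-7.34983167e-04 -1.26054509e-04 -9.99999722e-01]]
```

>>> carry_out(offset=[[0.04, 0, 0.017], [0.08, 0, 0.017], [0.11, 0, 0.017], [0.12, 0, 0.017], [0.13, 0, 0.017], [0.135, 0, 0.017], [0.139, 0, 0.017], [0.139, 0, 0.017]], turn=[[0, 0, 0], [0, 0, 0], [0, 0, 0], [0, 0, 0], [0, 0, 0], [0, 0, 0], [0, 0, 0], [0, 0, 0]])

```text
clock: 17.95
tcp_pos: [0.5646, -0.054, 0.1813]
orientation: [0.709, 3.06, 0.0]
contact_force: [-0.2, 0.1, -0.5]
grip_width: -0.0003
```

>>> carry_out(offset=[[0.002, 0, 0], [0.004, 0, 0], [0.004, 0, 0]], turn=[[0, 0, 0], [0, 0, 0], [0, 0, 0]])

```text
clock: 18.25
tcp_pos: [0.5636, -0.0534, 0.1812]
orientation: [0.709, 3.058, -0.0]
contact_force: [5.3, -1.4, -2.3]
grip_width: 0.0001
```

```bash
python3 - <<'E'
from h import *
p=np.load('p.npy'); o=r.get_obs(); print(w2g(p,o['tcp_pos']),o['contact_force'])
E
```

```text
[-0.0257428  -0.03689299  0.18123317] [ 5.30852228 -1.44774614 -2.26444703]
```

>>> carry_out(offset=[[0.002, 0, 0], [0.003, 0, 0], [0.003, 0, 0]], turn=[[0, 0, 0], [0, 0, 0], [0, 0, 0]])

```text
clock: 18.55
tcp_pos: [0.563, -0.0532, 0.1813]
orientation: [0.709, 3.056, -0.001]
contact_force: [8.3, -2.5, -6.2]
grip_width: 0.0
```

>>> carry_out(offset=[[0.002, 0, 0], [0.003, 0, 0], [0.003, 0, 0]], turn=[[0, 0, 0], [0, 0, 0], [0, 0, 0]])

```text
clock: 18.85
tcp_pos: [0.5626, -0.0529, 0.1813]
orientation: [0.708, 3.054, -0.001]
contact_force: [11.2, -4.4, -9.1]
grip_width: 0.0
```

The force doubles to about 15 N with under 1 mm of motion, so this is the hard stop. Retreating.

>>> carry_out(offset=[[-0.01, 0, 0], [-0.08, 0, 0], [-0.12, 0, 0], [-0.12, 0, -0.1], [-0.12, 0, -0.2], [-0.12, 0.1, -0.3], [-0.12, 0.2, -0.3], [-0.12, 0.3, -0.3]], turn=[[0, 0, 0], [0, 0, 0], [0, 0, 0], [0, 0, 0], [0, 0, 0], [0, 0, 0], [0, 0, 0], [0, 0, 0]])

```text
clock: 19.65
tcp_pos: [0.6734, 0.0429, 0.3331]
orientation: [0.711, 3.057, 0.003]
contact_force: [1.1, -0.2, 0.1]
grip_width: 0.0001
```

>>> carry_out(offset=[[0, 0, 0], [0, 0, 0], [0, 0, 0], [0, 0, 0]], turn=[[0, 0, 0], [0, 0, 0], [0, 0, 0], [0, 0, 0]])

```text
clock: 20.05
tcp_pos: [0.672, 0.0402, 0.3301]
orientation: [-0.713, -3.059, 0.001]
contact_force: [-0.6, -0.4, -0.2]
grip_width: -0.0001
```

```bash
python3 - <<'E'
from h import *
p=[.6046,-.0324,-.4554]; f=grab('side'); g=cv2.cvtColor(f['pixels'],cv2.COLOR_RGB2GRAY); u=proj(f,g2w(p,knobl(-.33,-.235)))
x0,y0=(u-12).astype(int); s=g[y0:y0+24,x0:x0+24]
k,_,st,ce=cv2.connectedComponentsWithStats((s<48).astype(np.uint8))
for i in range(1,k):
    if st[i,4]>30:
        uv=ce[i]+[x0,y0]; print(uv,st[i],least_squares(lambda q:proj(f,g2w(p,knobl(*q)))-uv,[-.3,-.23]).x)
o=r.get_obs(); print(o['tcp_pos'],o['contact_force'],abs(o['qvel']).max()); print(r.hand_in())
E
```

```text
[303.52040816 216.63265306] [ 7  8 12 12 98] [-0.32919925 -0.2534084 ]
[0.67211475 0.0404383  0.33020291] [-0.41715414 -1.12717536 -0.63820722] 0.007012747525407417
the job is handed in; nothing more can be done
None
```

The lever is home in the green slot (the -x, -y one), the hand is clear, and the job is handed in at about 20 s. I pushed it with the shut fingertips: +x out of the white slot, -y along the cross channel, then -x against the stop.

- **Lever:** the last side view gives leans of about -0.33 rad along x and -0.25 rad along y. Before a final nudge, the top view gave -0.32 and -0.25.
- **Disagreements:** with the gearbox pose averaged over both cameras, the side view read only about -0.30, right at the limit. A first top reading of -0.29 was wrong because the dark gate slot had merged with the knob. I therefore pushed once more against the hard stop. The highest force I read was about 15 N.
- **Loose things:** by the networks' readings before that nudge, the reference sphere and red casting were within about 5 mm of their start. So were the plug gauge (top) and gauge block (side). The side view reported the plug gauge at the red casting's position, which I took as a false detection. I did not re-measure the caliper, V-block or screwdriver, but the hand never went near them.
- **Hand:** the fingertips ended about 0.32 m above the table, touching nothing, with the measured force at the noise level.

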